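# Sort tagged sample tins into the pass and reject bays and shut the reject bail

### The arm

A 6-joint arm with a two-finger parallel gripper is mounted at the origin on a cart in front of the work surface, level with it; the furniture and walls round the work are solid. World frame = base frame: x ahead of the robot, y to its left, z up, the work surface at z = 0. Lengths are in mm, angles in degrees, forces in N, time in s.
With the tool pointing down it reaches from about 325 to 775 mm from the base axis. Payload 5.5 kg.
Tool frame: the origin (TCP) lies midway between the tips of the shut fingers; the grasp point (between the pads) lies 19 mm behind it; z points along the fingers, y is the line along which they close (so a half turn about z gives the same grasp; the last joint's range is limited). The gripper opens to 88 mm and grips with 3 to 60 N. Pads are 20 mm wide; open, the fingers measure 115 mm over their backs; the gripper's body (75 mm by 178 mm) begins 61 mm behind the grasp point.
Start: joints at [73.528, 5.22, 70.514, -0, 104.267, -3.249], TCP at [137.257, 584.103, 222.631] pointing down, gripper open.
Joint ranges: [-164.24, 164.24], [-49.07, 125.15], [9.68, 141.18], [-86.29, 266.29], [3.28, 154.24], [-151.56, 151.56]. Speed limits (degrees/s): [147.25, 147.25, 172.46, 180, 180, 180].

### API

Orientations are given as a 3x3 rotation matrix whose columns are the frame's x, y, z axes.
In Python, from workcell import bot gives the robot as it stands. The module is installed in compiled form; this text tells all that it offers.
- The arm moves only by the tool send_rows, never from a script. Its argument "commands" is a list that holds one entry, the list of rows, each a list of 7 numbers: the opening, from 0 (shut) to 1 (fully open), then the shift along the tool's x, y, z in cm, then the turn, a rotation vector about the tool's x, y, z in units of 5 degrees (1.0 is 5 degrees). A call has 1 to 12 rows; each row shifts and turns the commanded pose from where the row before left it, along the tool's axes as they then stand; what a row does not reach is not made up. A row lasts 1/8 s, in which the tool goes at most 62.5 mm and 10.7 degrees, less where a joint would pass 70% of its speed; a pose out of reach is approached as far as the arm can. A call with a gripper value outside its range is refused whole. The fingers move at their own pace and stop on an object; "grip_force" is the grip in N (left out, the last holds). Time passes only in rows, so rows that do not move let the fingers close. It gives the time, the measured TCP pose, the force, the opening and the grip force at its end, in the units of the state.
- bot.get_obs(): the state, without advancing time (a new reading comes with each control period).
- bot.grab_frame(name): name is "scene" or "top" or "wrist"; returns a dict with "img" (384x512x3 uint8, red, green, blue), "vertical_fov" (degrees; the focal length in pixels is half the picture's height over the tangent of half this angle, whatever the lens; pixels are square), "cx", "cy" (the principal point, pixels), "origin" and "orientation" of the camera in the world. Camera axes: x right, y up, looking along -z (the intrinsics and any distortion apply to the point x, -y, -z); pixel columns grow to the right and rows downward; lengths in mm; the calibration is good to about 2 mm. The wrist camera is an equidistant fisheye: a pixel r from the principal point sees the ray r / f radians off the axis. A picture is of the moment at which its call begins. There is no depth.
- bot.hand_in(): hands the job in; it is judged then, once.
The state is a dict: "time": time; "joint_positions": joint angles; "joint_vel": joint speeds; "joint_efforts": joint torques, N m; "tool_pos": TCP position; "orientation": TCP orientation; "ft_force": force on the tool from outside, world axes, zero at the start; "torque": the same for the moment, N m; "opening": finger opening in mm; "grasp_force": force on a finger pad.
Only numpy, scipy, OpenCV 4.12 (cv2) and the standard library are available. Lean on these libraries where they do the work, as an engineer would, in place of code of your own. Each camera call takes 0.05 s, during which the arm holds its last target. There are 200 camera calls.

### The job

Sort the three round sample tins by the shape of the black tag on the lid: slide each one along the worktop, never lifting or tipping it, fully inside the low bay whose sign has the same shape (disc = passed, cross = rejected). When all three are in, swing the wire bail of the reject bay over to the front so that it lies down across the mouth, and leave the stopper, stopwatch and beaker where they stand.

Things in the scene. Friction and masses are not known exactly. Their poses are not given: they have to be found in the camera images.
- pass_tin_a: round brushed-aluminium lidded tin, 60 mm diameter, 30 mm high, 0.15 kg, loose, standing flat; origin at the centre of its underside, z up. On its lid a flat black tag: a disc (36 mm): passed.
- pass_tin_b: round brushed-aluminium lidded tin, 60 mm diameter, 30 mm high, 0.15 kg, loose, standing flat; origin at the centre of its underside, z up. On its lid a flat black tag: a disc (36 mm): passed (same as pass_tin_a; both go in the pass bay, side by side).
- reject_tin: round brushed-aluminium lidded tin, 60 mm diameter, 30 mm high, 0.15 kg, loose, standing flat; origin at the centre of its underside, z up. On its lid a flat black tag: a cross (two bars 45 x 11 mm): rejected.
- pass_bay: low grey sheet-metal bay fixed on the worktop, no floor, walls 40 mm high, 6 mm thick; origin on the worktop, midway across; own +x points from the open mouth to the back wall. Inside 160 mm wide (y -80 to 80) and 86 mm deep (mouth x = -36, back wall x = +50 mm). Behind it a ledge 43 mm high, 70 mm wide, out to x = 110 mm, has a flat black sign: a disc (40 mm).
- reject_bay: low grey sheet-metal bay fixed on the worktop, no floor, walls 40 mm high, 6 mm thick; origin on the worktop, midway across; own +x points from the open mouth to the back wall. Inside 160 mm wide (y -80 to 80) and 86 mm deep (mouth x = -36, back wall x = +50 mm). Behind it a ledge 43 mm high, 70 mm wide, out to x = 110 mm, has a flat black sign: a cross (bars 50 x 11 mm). Has the bail.
- bail (a joint): wire bail of the reject bay: U of 6 mm steel wire, 0.06 kg, pivoted outside both side walls at bay x = +20 mm, 32 mm up, about the bay's y. 0 = shut, cross bar lying across the mouth; grows as it swings up and back; 1.76 = upright; stop at 1.98, leaning slightly back (start about 1.95). Tipped forward past upright it falls shut slowly by its own weight.
- bail_bar (a point): middle of the bail's cross bar (bar 6 mm thick, 181 mm long along the bay's y, 64 mm from the pivot line). Open it is about 94 mm above the worktop and 33 mm behind the bay's origin (along the bay's x); shut it is 20 mm above the worktop and 43 mm in front of the origin.
- stopper: red rubber stopper, 32 mm diameter, 24 mm high, bystander; origin at the centre of its underside
- the_stopwatch: stopwatch lying flat, 74 x 53 x 15 mm, bystander; origin at the centre of its underside
- beaker: empty glass beaker, 70 x 75 mm, 92 mm high, bystander; origin at the centre of its underside
There are look-alikes about, which are no part of the job. What is shaped like the pass_tin_a but turquoise is not meant.

How it is judged:
By the outcome, as a careful person would: the job done as asked, in the order asked, and still so for the second after the job is handed in, with the robot touching nothing.
It also fails if it takes over 72 s, if anything falls off the work surface, if the arm or the gripper's body presses on something with over 40 N, if the wrist force passes 120 N, or if a joint passes its speed limit or range.

## Working session

There is one attempt and no reset: what is moved stays moved. The work goes in short steps, Python scripts to look and compute and a tool call to move; the robot and the scene stay as the last step left them, time stands still between calls to the robot, and variables do not carry over. Pictures are saved under pics/ and viewed, at most 10 in all, crops included, and the job is handed in when it is done.

Besides the shell and the picture viewer there is one more tool, called after "Request:" by a JSON object that holds its "method" and its "body", one argument or row to a line. send_rows: Moves the arm, as the interface text tells. Its arguments: {"type":"object","properties":{"commands":{"type":"array","items":{"type":"array","items":{"type":"array","items":{"type":"number"}}}},"grip_force":{"type":"number"}},"required":["commands"]}

```bash
mkdir -p pics; cat > h.py <<'E'
import numpy as np, cv2
from workcell import bot
def grab(n,fn=None):
    f=bot.grab_frame(n)
    if fn: cv2.imwrite('pics/'+fn,cv2.cvtColor(f['img'],cv2.COLOR_RGB2BGR))
    return f
def ray(f,u,v,fish=False):
    F=192/np.tan(np.radians(f['vertical_fov'])/2)
    a=np.array([u-f['cx'],v-f['cy']],float)
    if fish:
        r=np.linalg.norm(a); t=r/F; d=np.array([*(a/max(r,1e-9)*np.sin(t)),np.cos(t)])
    else: d=np.array([*(a/F),1.])
    d=np.array([d[0],-d[1],-d[2]])
    return np.array(f['origin'],float),np.array(f['orientation'])@d
def onz(f,u,v,z,fish=False):
    o,d=ray(f,u,v,fish); return o+d*(z-o[2])/d[2]
E
python3 - <<'E'
from h import *
a=grab('top','top0.png');b=grab('scene','scene0.png');c=grab('wrist','wrist0.png')
for f in(a,b,c):print({k:np.round(f[k],3).tolist() for k in f if k!='img'})
o=bot.get_obs();print(o['time'],np.round(o['tool_pos'],1),np.round(o['orientation'],3).tolist(),o['opening'])
E
```

```text
{'vertical_fov': 42.783, 'cx': 254.19, 'cy': 184.977, 'origin': [350.969, -61.698, 1353.811], 'orientation': [[-0.016, 0.984, -0.179], [-0.999, -0.02, -0.025], [-0.028, 0.178, 0.984]]}
{'vertical_fov': 51.521, 'cx': 259.7, 'cy': 198.518, 'origin': [228.146, 542.349, 845.419], 'orientation': [[-0.854, 0.399, -0.334], [-0.52, -0.631, 0.576], [0.019, 0.666, 0.746]]}
{'vertical_fov': 65.706, 'cx': 248.58, 'cy': 198.604, 'origin': [63.834, 601.345, 383.535], 'orientation': [[0.229, -0.936, -0.267], [0.973, 0.22, 0.064], [-0.001, -0.275, 0.961]]}
0.15 [137.2 583.9 221.8] [[-0.973, 0.229, -0.0], [0.229, 0.973, -0.001], [0.0, -0.001, -1.0]] 87.90406429031636
```

View pics/top0.png

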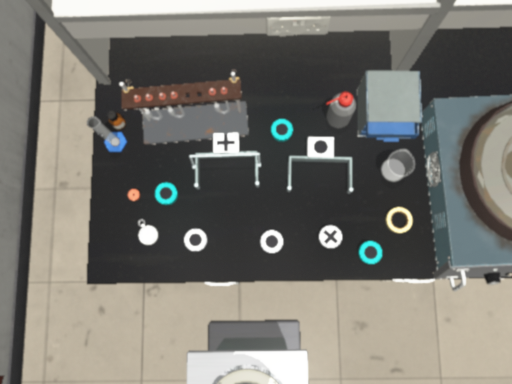

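View pics/scene0.png

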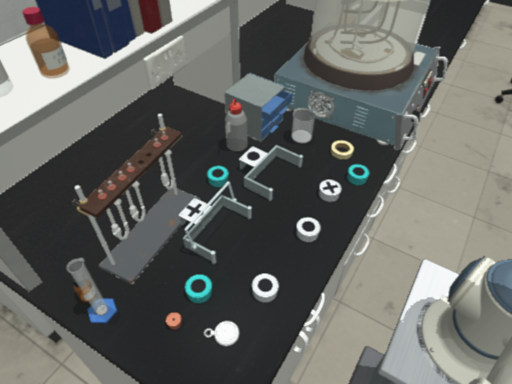

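```bash
cat >> h.py <<'E'
def tri(f,p,g,q,fish=(0,0)):
    o1,d1=ray(f,*p,fish[0]);o2,d2=ray(g,*q,fish[1])
    s=np.linalg.lstsq(np.c_[d1,-d2],o2-o1,rcond=None)[0]
    a=o1+d1*s[0];b=o2+d2*s[1];return (a+b)/2,np.linalg.norm(a-b)
def tags(img,lo=170,amin=20):
    "dark holes inside white blobs: (u,v,area) of each"
    h=cv2.cvtColor(img,cv2.COLOR_RGB2HSV)
    m=((h[...,2]>lo)&(h[...,1]<40)).astype(np.uint8)
    c,hi=cv2.findContours(m,cv2.RETR_CCOMP,cv2.CHAIN_APPROX_NONE)
    out=[]
    for k,cc in enumerate(c):
        if hi[0][k][3]>=0 and cv2.contourArea(cc)>amin:
            M=cv2.moments(cc);out.append((round(M['m10']/M['m00'],1),round(M['m01']/M['m00'],1),M['m00']))
    return out
E
python3 - <<'E'
from h import *
a=grab('top');b=grab('scene')
print(tags(a['img']));print(tags(b['img']))
A=cv2.resize(a['img'][120:265,170:370],None,fx=4,fy=4,interpolation=3)[:,:,::-1]
B=cv2.resize(b['img'][130:310,150:370],None,fx=3.3,fy=3.3,interpolation=3)[:,:,::-1]
cv2.imwrite('pics/a1.png',A);cv2.imwrite('pics/b1.png',B)
E
```

```text
[(485.9, 378.1, 57.0), (446.9, 378.0, 22.5), (438.6, 378.2, 53.0), (506.8, 374.4, 20.5), (373.3, 377.5, 83.5), (440.4, 371.7, 21.5), (429.1, 371.2, 25.5), (478.5, 371.7, 29.5), (171.3, 366.1, 21.5), (467.6, 362.3, 27.0), (360.6, 368.2, 178.0), (156.4, 358.9, 106.0), (437.0, 356.0, 43.0), (507.6, 354.8, 25.5), (480.1, 357.1, 52.0), (421.0, 355.2, 39.0), (401.4, 351.3, 37.0), (164.1, 352.8, 21.0), (372.5, 358.6, 157.0), (455.5, 350.2, 20.5), (415.7, 360.1, 157.5), (489.2, 351.6, 42.5), (167.9, 348.9, 24.5), (500.2, 350.6, 70.0), (185.2, 347.3, 25.0), (443.7, 346.9, 91.5), (403.7, 345.3, 52.0), (353.0, 343.4, 27.0), (374.4, 346.1, 97.5), (158.0, 347.2, 59.0), (423.7, 343.4, 66.5), (442.4, 339.6, 23.5), (151.7, 339.7, 30.5), (500.5, 338.7, 48.5), (373.6, 337.7, 26.0), (488.5, 337.2, 23.5), (468.9, 337.4, 70.5), (350.7, 335.5, 31.5), (366.7, 333.5, 36.0), (418.0, 331.8, 23.5), (442.2, 332.2, 23.0), (431.1, 335.4, 140.0), (482.1, 331.9, 64.5), (387.1, 330.7, 85.0), (468.2, 327.9, 43.5), (160.1, 327.0, 34.5), (350.7, 327.9, 35.0), (507.7, 325.3, 26.0), (419.5, 324.3, 38.0), (252.3, 335.3, 3
[... 2750 characters left out ...]
5.3, 237.3, 43.5), (63.4, 244.3, 140.5), (41.3, 222.7, 35.0), (50.7, 224.5, 140.5), (41.1, 214.9, 46.5), (72.1, 211.4, 86.5), (42.5, 206.7, 59.5), (73.0, 202.9, 23.0), (62.1, 204.0, 117.0), (43.0, 180.9, 23.0), (49.2, 168.2, 40.0), (42.7, 157.2, 26.5), (56.7, 156.3, 23.0), (51.3, 154.1, 25.5), (64.7, 147.2, 38.0), (46.9, 146.4, 35.0), (54.6, 140.4, 59.0), (73.8, 143.2, 120.0), (75.1, 134.5, 37.5), (45.0, 126.5, 25.0), (73.9, 124.1, 29.0), (44.7, 121.3, 21.5), (52.0, 120.7, 22.5), (63.2, 118.4, 24.0), (58.2, 116.1, 63.0), (51.7, 111.8, 40.5), (55.1, 68.0, 47.0), (52.8, 45.8, 37.0), (53.3, 36.8, 31.5)]
[(264.8, 284.7, 178.5), (308.1, 226.0, 133.5), (329.8, 187.0, 104.0), (252.9, 155.5, 112.0)]
```

View pics/a1.png

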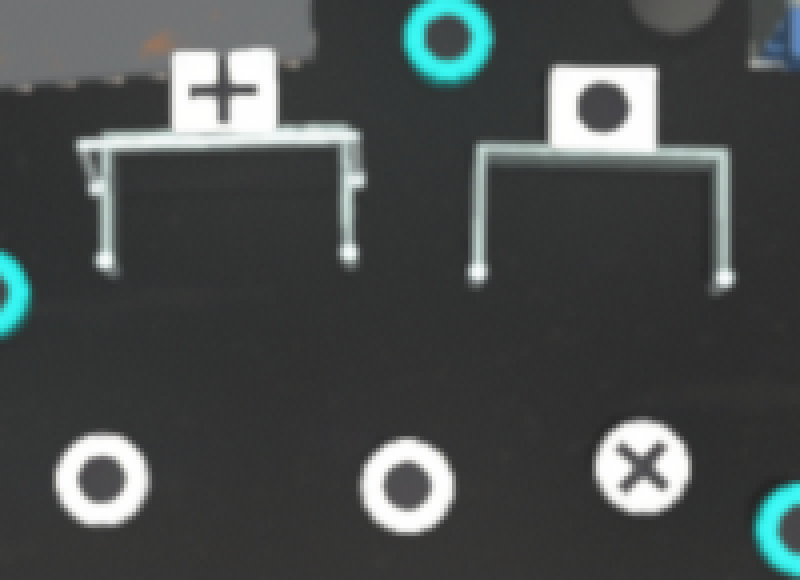

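View pics/b1.png

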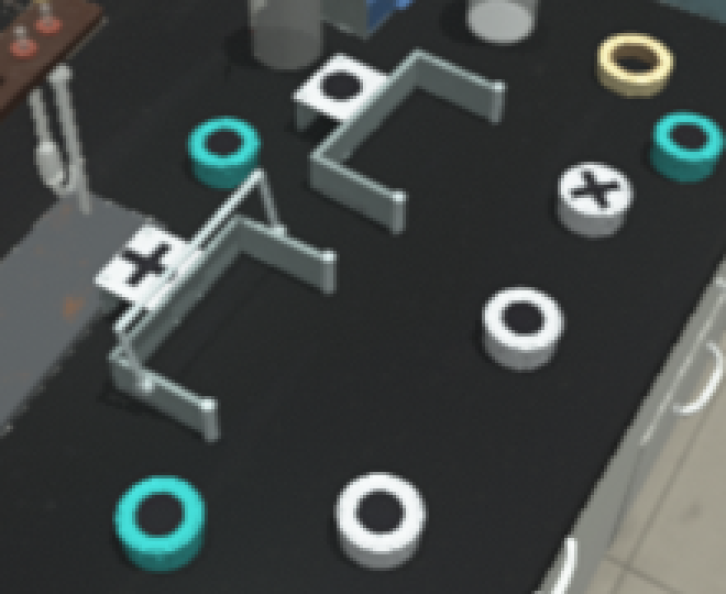

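Three white lidded tins: disc-tagged at top px (195,239) and (271,241), cross-tagged at (330,236). The reject bay (cross sign, bail leaning back) is around (227,165), the pass bay around (320,168); both mouths face the robot.

```bash
python3 - <<'E'
from h import *
a=grab('top');b=grab('scene')
P=dict(A=((194.9,239.3),(264.8,284.7)),B=((271.3,241),(308.1,226)),R=((330.2,236.3),(329.8,187)),psign=((320.1,146.5),(252.9,155.5)),
rsign=((225.8,142.5),(194,210.3)),rL=((196,184.5),(213,252)),rR=((257,182.7),(250,207.9)),pL=((289.2,187.5),(270.3,189.1)),pR=((351.2,189),(300.6,156.4)),
bL=((190,156),(185.5,229.1)),bR=((258.8,152.5),(228.8,183)),
rbL=((196.5,154.5),(185,238)),rbR=((257.5,152),(222.5,197)),pbL=((290,156.7),(245,178)),pbR=((351.5,158.3),(277,146)))
for k,(p,q) in P.items():
    x,e=tri(a,p,b,q);print(k,np.round(x,1),round(e,1), np.round(onz(a,*p,40)[:2]) , np.round(onz(b,*q,40)[:2]))
for n,p in dict(stopper=(134,195),watch=(148,234),beaker=(398,166),tq=(166,193),tq2=(282,129),tq3=(371,252),cream=(400,220)).items(): print(n,np.round(onz(a,*p,15)[:2]))
E
```

```text
A [444.9 134.2  31.5] 1.0 [445. 133.] [442. 138.]
B [436.9 -71.6  32. ] 0.5 [437. -71.] [435. -66.]
R [ 447.2 -229.4   31.9] 0.5 [ 446. -228.] [ 445. -222.]
psign [ 691.8 -210.5   46.6] 0.4 [ 693. -211.] [ 696. -217.]
rsign [711.2  49.   41.7] 1.9 [711.  49.] [713.  48.]
rL [593.  130.3  43.3] 1.0 [594. 131.] [594. 128.]
rR [594.  -36.4  41.1] 2.9 [596. -36.] [593. -38.]
pL [ 580.3 -122.9   43.1] 0.6 [ 581. -123.] [ 582. -125.]
pR [ 573.  -290.5   40. ] 0.0 [ 573. -291.] [ 573. -291.]
bL [660.8 139.2  96.1] 0.2 [675. 148.] [693. 109.]
bR [665.5 -43.8  90.3] 4.3 [680. -42.] [692. -83.]
rbL [678.7 130.3  37.5] 0.6 [678. 130.] [677. 132.]
rbR [684.1 -38.7  28.2] 1.2 [682. -39.] [677. -30.]
pbL [ 667.3 -128.1   35.3] 0.4 [ 666. -128.] [ 665. -124.]
pbR [ 658.3 -296.3   37.3] 1.0 [ 658. -296.] [ 656. -294.]
stopper [573. 308.]
watch [463. 266.]
beaker [ 639. -427.]
tq [576. 218.]
tq2 [ 753. -109.]
tq3 [ 404. -339.]
cream [ 489. -422.]
```

Request:
{"method": "send_rows", "body": {
  "commands": [
    [[1, 0, 0, 0, 0, 0, -1.33], [1, 0, 0, 0, 0, 0, -1.33], [1, -2.5, -4.7, 0, 0, 0, 0], [1, -2.5, -4.7, 0, 0, 0, 0], [1, -2.5, -4.7, 0, 0, 0, 0], [1, -2.5, -4.7, 0, 0, 0, 0], [1, -2.5, -4.7, 0, 0, 0, 0], [1, -2.5, -4.7, 0, 0, 0, 0], [1, -2.5, -4.7, 0, 0, 0, 0], [1, -2.5, -4.7, 0, 0, 0, 0], [1, -2.5, -4.7, 0, 0, 0, 0], [1, -2.5, -4.7, 0, 0, 0, 0]]
  ],
  "grip_force": 8
}}

```text
time: 1.85
tool_pos: [388.4, 112.8, 222.9]
orientation: [[-1.0, -0.001, 0.001], [-0.001, 1.0, 0.0], [-0.001, 0.0, -1.0]]
ft_force: [0.6, 0.5, 0.3]
opening: 88.0
grasp_force: 0.0
```

Request:
{"method": "send_rows", "body": {
  "commands": [
    [[1, -1.0, -4.6, 1.5, 0, 0, 0], [1, -1.0, -4.6, 1.5, 0, 0, 0], [1, -1.0, -4.6, 1.5, 0, 0, 0], [1, -1.0, -4.6, 1.5, 0, 0, 0], [1, 0, 0, 0, 0, 0, 0], [1, 0, 0, 0, 0, 0, 0]]
  ]
}}

```text
time: 2.6
tool_pos: [428.1, -69.1, 163.0]
orientation: [[-1.0, -0.001, 0.0], [-0.001, 1.0, 0.001], [-0.0, 0.001, -1.0]]
ft_force: [0.3, 0.5, 0.4]
opening: 87.8
grasp_force: 0.0
```

```bash
python3 - <<'E'
from h import *
o=bot.get_obs();print(o['time'],np.round(o['tool_pos'],1),np.round(o['orientation'],3).tolist())
f=grab('wrist','w1.png');print(np.round(f['origin'],1))
for u,v,s in tags(f['img'],amin=100):print(u,v,s,np.round(onz(f,u,v,30,True)[:2],1))
a=grab('top')
for p in((240,100),(235,75),(245,137)):print(np.round(onz(a,*p,150)[:2]),np.round(onz(a,*p,10)[:2]))
E
```

```text
2.6 [428.1 -69.1 163. ] [[-1.0, -0.001, 0.0], [-0.001, 1.0, 0.001], [-0.0, 0.001, -1.0]]
[352.6 -69.2 324.9]
340.6 301.4 129.5 [570.3  45.8]
106.3 206.5 583.5 [ 446.3 -229.3]
421.2 204.5 564.0 [444.2 133.7]
245.8 198.0 901.5 [436.4 -71.8]
[793.   2.] [844.  10.]
[862.  15.] [921.  23.]
[694. -10.] [734.  -3.]
```

View pics/w1.png

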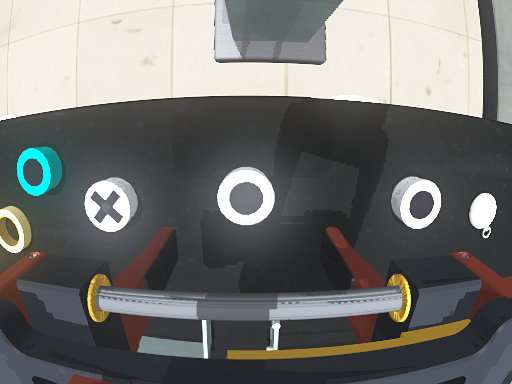

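The wrist view confirms it: cross tin at px (106,206), disc tins at (246,198) and (421,204). All positions agree with the two-view fixes to about 1 mm. Grasping pass tin B next.

Request:
{"method": "send_rows", "body": {
  "commands": [
    [[1, -0.85, -0.26, 4, 0, 0, 0], [1, 0, 0, 4, 0, 0, 0], [1, 0, 0, 4, 0, 0, 0], [1, 0, 0, 3, 0, 0, 0], [1, 0, 0, 0.6, 0, 0, 0], [0.6, 0, 0, 0, 0, 0, 0], [0.6, 0, 0, 0, 0, 0, 0], [0.6, 0, 0, 0, 0, 0, 0], [0.6, 0, 0, 0, 0, 0, 0], [0.6, 0, 0, 0, 0, 0, 0]]
  ],
  "grip_force": 8
}}

```text
time: 3.95
tool_pos: [437.5, -72.2, 7.9]
orientation: [[-1.0, -0.001, 0.002], [-0.001, 1.0, -0.0], [-0.002, -0.0, -1.0]]
ft_force: [-0.5, 1.2, 6.3]
opening: 59.8
grasp_force: 8.0
```

Request:
{"method": "send_rows", "body": {
  "commands": [
    [[0.6, -1.0, -0.8, 0, 0, 0, 0], [0.6, -2.0, -1.7, 0, 0, 0, 0.16], [0.6, -2.5, -2.0, 0, 0, 0, 0.16], [0.6, -2.5, -2.0, 0, 0, 0, 0.16], [0.6, -2.0, -1.7, 0, 0, 0, 0], [0.6, -1.45, -1.2, 0, 0, 0, 0], [0.6, 0, 0, 0, 0, 0, 0], [0.6, 0, 0, 0, 0, 0, 0], [1, 0, 0, 0, 0, 0, 0], [1, 0, 0, 0, 0, 0, 0], [1, 0, 0, 0, 0, 0, 0], [1, 0, 0, 0, 0, 0, 0]]
  ]
}}

```text
time: 5.45
tool_pos: [548.8, -168.2, 6.3]
orientation: [[-0.999, 0.04, -0.001], [0.04, 0.999, 0.0], [0.001, 0.0, -1.0]]
ft_force: [-0.5, 0.6, -0.5]
opening: 87.4
grasp_force: 0.0
```

Request:
{"method": "send_rows", "body": {
  "commands": [
    [[1, 2, 0, 0, 0, 0, 0], [1, 2, 0, 0, 0, 0, 0], [1, 2, 0.2, 0, 0, 0, 0], [0.34, 0, 0, 0, 0, 0, 0], [0.34, 0, 0, 0, 0, 0, 0], [0.34, 0, 0, 0, 0, 0, 0], [0.34, 0, 0, 0, 0, 0, 0], [0.34, 0, 0, 0, 0, 0, 0]]
  ]
}}

```text
time: 6.45
tool_pos: [489.5, -163.9, 6.5]
orientation: [[-0.999, 0.04, -0.0], [0.04, 0.999, 0.0], [0.0, 0.0, -1.0]]
ft_force: [-1.3, -0.5, -0.6]
opening: 41.5
grasp_force: 0.0
```

Request:
{"method": "send_rows", "body": {
  "commands": [
    [[0.34, -1, 0, 0, 0, 0, 0], [0.34, -1, 0, 0, 0, 0, 0], [0.34, -1, 0, 0, 0, 0, 0], [0.34, -1, 0, 0, 0, 0, 0], [0.34, -1, 0, 0, 0, 0, 0], [0.34, -1, 0, 0, 0, 0, 0], [0.34, -1, 0, 0, 0, 0, 0], [0.34, -1, 0, 0, 0, 0, 0], [0.34, -0.7, 0, 0, 0, 0, 0], [0.34, -0.4, 0, 0, 0, 0, 0], [0.34, 0, 0, 0, 0, 0, 0], [0.34, 0, 0, 0, 0, 0, 0]]
  ]
}}

```text
time: 7.95
tool_pos: [580.2, -167.6, 6.6]
orientation: [[-0.999, 0.041, 0.0], [0.041, 0.999, 0.0], [-0.0, 0.0, -1.0]]
ft_force: [-0.5, -0.3, 0.5]
opening: 29.7
grasp_force: 0.0
```

```bash
cat >> h.py <<'E'
def bay(p,which):
    o,y={'p':((613,-208.6),-2.4),'r':((630.7,47.6),.7)}[which]
    c,s=np.cos(np.radians(y)),np.sin(np.radians(y)); d=np.array(p[:2])-o
    return np.round([c*d[0]+s*d[1],-s*d[0]+c*d[1]],1)
E
python3 - <<'E'
from h import *
o=bot.get_obs();print(o['time'],np.round(o['tool_pos'],1),bay(o['tool_pos'],'p'),o['opening'])
for n in('scene','top'):
    f=grab(n,n+'2.png')
    for u,v,s in tags(f['img']):
        p=onz(f,u,v,32)
        if 400<p[0]<700 and abs(p[1])<330: print(n,u,v,s,np.round(p[:2],1),bay(p,'p'))
E
```

```text
7.95 [ 580.2 -167.6    6.6] [-34.5  39.6] 29.70041557627103
scene 264.8 284.8 179.5 [444.2 134.6] [-183.   335.8]
scene 329.8 187.0 104.0 [ 447.4 -229.3] [-164.6  -27.6]
scene 252.9 155.9 120.5 [ 699.6 -222.8] [ 87.1 -10.5]
top 194.9 239.3 140.5 [445.3 134.3] [-181.9  335.6]
top 330.9 236.7 105.5 [ 445.9 -231.3] [-166.   -29.6]
```

View pics/scene2.png

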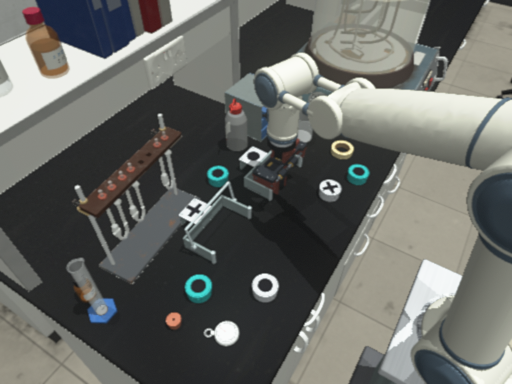

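The arm hides tin B in this view. I'll finish the push by 7 mm, then back off, rise and look from above.

Request:
{"method": "send_rows", "body": {
  "commands": [
    [[0.34, -0.4, 0, 0, 0, 0, 0], [0.34, -0.3, 0, 0, 0, 0, 0], [0.34, 0, 0, 0, 0, 0, 0], [0.34, 3, 0, 0, 0, 0, 0], [0.34, 4, 0, -2, 0, 0, 0], [1, 3, 0, -5, 0, 0, -0.62], [1, 2, -2, -4, 0, 0, 0], [1, 2, -3, -2, 0, 0, 0], [1, 0, 0, 0, 0, 0, 0], [1, 0, 0, 0, 0, 0, 0]]
  ]
}}

```text
time: 9.3
tool_pos: [448.0, -214.0, 135.9]
orientation: [[-1.0, -0.013, -0.0], [-0.013, 1.0, 0.001], [0.0, 0.001, -1.0]]
ft_force: [0.2, -0.4, -0.5]
opening: 76.5
grasp_force: 0.0
```

```bash
python3 - <<'E'
from h import *
o=bot.get_obs();print(o['time'],np.round(o['tool_pos'],1),np.round(o['orientation'],3).tolist(),o['opening'])
for n in('wrist','scene','top'):
    f=grab(n,n+'3.png')
    for u,v,s in tags(f['img']):
        p=onz(f,u,v,31,n=='wrist')
        if 400<p[0]<700 and abs(p[1])<330: print(n,u,v,s,np.round(p[:2],1),bay(p,'p'))
E
```

```text
9.3 [ 448.  -214.   135.9] [[-1.0, -0.013, -0.0], [-0.013, 1.0, 0.001], [0.0, 0.001, -1.0]] 76.46309650301461
wrist 231.3 195.2 956.5 [ 445.8 -230. ] [-166.1  -28.3]
scene 264.8 284.7 179.5 [444.6 133.9] [-182.6  335.1]
top 194.9 239.3 139.5 [445.4 134.5] [-181.8  335.7]
top 305.1 172.6 143.0 [ 622.8 -168.4] [ 8.1 40.6]
top 320.2 146.3 159.0 [ 696.3 -212.7] [83.4 -0.6]
```

Request:
{"method": "send_rows", "body": {
  "commands": [
    [[1, 0.2, -1.56, 2, 0, 0, 0], [1, 0, 0, 3.5, 0, 0, 0], [1, 0, 0, 3.5, 0, 0, 0], [1, 0, 0, 3, 0, 0, 0], [1, 0, 0, 0.9, 0, 0, 0], [0.6, 0, 0, 0, 0, 0, 0], [0.6, 0, 0, 0, 0, 0, 0], [0.6, 0, 0, 0, 0, 0, 0], [0.6, 0, 0, 0, 0, 0, 0], [0.6, 0, 0, 0, 0, 0, 0]]
  ]
}}

```text
time: 10.7
tool_pos: [446.9, -230.4, 9.0]
orientation: [[-1.0, -0.014, 0.002], [-0.014, 1.0, -0.001], [-0.002, -0.001, -1.0]]
ft_force: [-0.0, 0.9, 6.3]
opening: 60.1
grasp_force: 8.0
```

Request:
{"method": "send_rows", "body": {
  "commands": [
    [[0.6, -0.45, 1.0, 0, 0, 0, 0], [0.6, -0.91, 2.0, 0, 0, 0, 0], [0.6, -1.6, 3.5, 0, 0, 0, 0], [0.6, -1.6, 3.5, 0, 0, 0, 0], [0.6, -1.6, 3.5, 0, 0, 0, 0], [0.6, -1.6, 3.5, 0, 0, 0, 0], [0.6, -1.6, 3.5, 0, 0, 0, 0], [0.6, -1.6, 3.5, 0, 0, 0, 0], [0.6, -0.9, 2.0, 0, 0, 0, 0], [0.6, -0.7, 1.5, 0, 0, 0, 0], [0.6, 0, 0, 0, 0, 0, 0], [0.6, 0, 0, 0, 0, 0, 0]]
  ]
}}

```text
time: 12.2
tool_pos: [569.3, 47.7, 9.0]
orientation: [[-1.0, -0.014, 0.003], [-0.014, 1.0, 0.001], [-0.003, 0.001, -1.0]]
ft_force: [1.1, 3.7, 5.7]
opening: 59.9
grasp_force: 8.0
```

Request:
{"method": "send_rows", "body": {
  "commands": [
    [[1, 0, 0, 0, 0, 0, 0], [1, 0, 0, 0, 0, 0, 0], [1, 0, 0, 0, 0, 0, 0], [1, 0, 0, 0, 0, 0, 0], [1, 2, 0, 0, 0, 0, 0], [1, 2, 0, 0, 0, 0, 0], [1, 2, 0, 0, 0, 0, 0], [0.34, 0, 0, 0, 0, 0, 0], [0.34, 0, 0, 0, 0, 0, 0], [0.34, 0, 0, 0, 0, 0, 0], [0.34, 0, 0, 0, 0, 0, 0], [0.34, 0, 0, 0, 0, 0, 0]]
  ]
}}

```text
time: 13.7
tool_pos: [508.2, 45.8, 7.5]
orientation: [[-1.0, -0.014, -0.0], [-0.014, 1.0, 0.0], [0.0, 0.0, -1.0]]
ft_force: [0.1, -0.6, -0.6]
opening: 41.4
grasp_force: 0.0
```

```bash
python3 - <<'E'
from h import *
o=bot.get_obs();print(o['time'],np.round(o['tool_pos'],1),bay(o['tool_pos'],'r'),o['opening'])
for n in('wrist','scene','top'):
    f=grab(n,n+'4.png')
    for u,v,s in tags(f['img']):
        p=onz(f,u,v,31,n=='wrist')
        if 400<p[0]<700 and abs(p[1])<330: print(n,u,v,s,np.round(p[:2],1),bay(p,'r'))
E
```

```text
13.7 [508.2  45.8   7.5] [-122.5   -0.3] 41.372997628725464
wrist 304.9 300.3 71.0 [532.2  78.2] [-98.1  31.8]
wrist 439.2 286.9 32.0 [530.7 170.4] [-98.5 124. ]
wrist 416.1 148.6 2896.0 [444.2 132.2] [-185.4   86.9]
top 305.3 172.2 131.5 [ 623.9 -169. ] [  -9.5 -216.5]
top 320.2 146.3 159.0 [ 696.3 -212.7] [  62.4 -261.1]
```

Request:
{"method": "send_rows", "body": {
  "commands": [
    [[0.34, -1, 0, 0, 0, 0, 0], [0.34, -1, 0, 0, 0, 0, 0], [0.34, -1, 0, 0, 0, 0, 0], [0.34, -1, 0, 0, 0, 0, 0], [0.34, -1, 0, 0, 0, 0, 0], [0.34, -1, 0, 0, 0, 0, 0], [0.34, -1, 0, 0, 0, 0, 0], [0.34, -1, 0, 0, 0, 0, 0], [0.34, -0.8, 0, 0, 0, 0, 0], [0.34, -0.4, 0, 0, 0, 0, 0], [0.34, -0.2, 0, 0, 0, 0, 0], [0.34, 0, 0, 0, 0, 0, 0]]
  ]
}}

```text
time: 15.35
tool_pos: [602.2, 47.1, 7.6]
orientation: [[-1.0, -0.014, 0.0], [-0.014, 1.0, -0.0], [-0.0, -0.0, -1.0]]
ft_force: [0.0, -0.1, -0.3]
opening: 29.5
grasp_force: 0.0
```

Request:
{"method": "send_rows", "body": {
  "commands": [
    [[0.34, 3, 0, 0, 0, 0, 0], [0.34, 4, 1, -2, 0, 0, 0], [1, 3, 2, -4, 0, 0, 0], [1, 2, 3, -4, 0, 0, 0], [1, 1, 2, -2, 0, 0, 0], [1, 0, 0, 0, 0, 0, 0], [1, 0, 0, 0, 0, 0, 0]]
  ]
}}

```text
time: 16.23
tool_pos: [470.9, 124.8, 126.5]
orientation: [[-1.0, -0.014, -0.001], [-0.014, 1.0, -0.001], [0.001, -0.001, -1.0]]
ft_force: [0.1, 0.2, -1.7]
opening: 76.4
grasp_force: 0.0
```

```bash
python3 - <<'E'
from h import *
o=bot.get_obs();print(o['time'],np.round(o['tool_pos'],1),bay(o['tool_pos'],'r'),o['opening'])
for n in('wrist','scene','top'):
    f=grab(n,n+'5.png')
    for u,v,s in tags(f['img']):
        p=onz(f,u,v,31,n=='wrist')
        if 400<p[0]<700 and abs(p[1])<330: print(n,u,v,s,np.round(p[:2],1),bay(p,'r'))
E
```

```text
16.225 [470.9 124.8 126.5] [-158.9   79.1] 76.37304875799111
wrist 180.6 336.3 474.0 [635.9  48.1] [5.2 0.5]
wrist 308.1 303.4 23.5 [584.4 189.7] [-44.5 142.7]
wrist 278.2 304.3 112.0 [584.6 157.5] [-44.7 110.5]
wrist 396.8 218.1 79.0 [487.4 274. ] [-140.5  228.1]
wrist 259.5 171.3 1252.0 [443.9 134. ] [-185.7   88.7]
scene 217.7 224.3 136.0 [638.   47.7] [7.3 0. ]
top 305.3 172.2 133.5 [ 623.9 -169. ] [  -9.5 -216.5]
top 226.6 168.5 120.5 [639.   47.7] [ 8.3 -0. ]
top 320.3 146.3 161.0 [ 696.3 -213. ] [  62.4 -261.3]
```

Request:
{"method": "send_rows", "body": {
  "commands": [
    [[1, 2.66, 0.95, 1, 0, 0, 0], [1, 0, 0, 3.5, 0, 0, 0], [1, 0, 0, 3.5, 0, 0, 0], [1, 0, 0, 3, 0, 0, 0], [1, 0, 0, 0.9, 0, 0, 0], [0.6, 0, 0, 0, 0, 0, 0], [0.6, 0, 0, 0, 0, 0, 0], [0.6, 0, 0, 0, 0, 0, 0], [0.6, 0, 0, 0, 0, 0, 0], [0.6, 0, 0, 0, 0, 0, 0]]
  ]
}}

```text
time: 17.62
tool_pos: [445.1, 134.6, 9.9]
orientation: [[-1.0, -0.014, 0.002], [-0.014, 1.0, 0.0], [-0.002, 0.0, -1.0]]
ft_force: [0.0, -1.2, 5.7]
opening: 59.8
grasp_force: 8.0
```

Request:
{"method": "send_rows", "body": {
  "commands": [
    [[0.6, -0.26, -1, 0, 0, 0, 0], [0.6, -0.65, -2.5, 0, 0, 0, 0], [0.6, -1.04, -4, 0, 0, 0, 0], [0.6, -1.04, -4, 0, 0, 0, 0], [0.6, -1.04, -4, 0, 0, 0, 0], [0.6, -1.04, -4, 0, 0, 0, 0], [0.6, -1.04, -4, 0, 0, 0, 0], [0.6, -1.04, -4, 0, 0, 0, 0], [0.6, -1.04, -4, 0, 0, 0, 0], [0.6, -1.04, -4, 0, 0, 0, 0], [0.6, -0.5, -2, 0, 0, 0, 0], [0.6, -0.2, -0.7, 0, 0, 0, 0]]
  ]
}}

```text
time: 19.12
tool_pos: [549.3, -246.4, 9.8]
orientation: [[-1.0, -0.013, 0.001], [-0.013, 1.0, 0.002], [-0.001, 0.002, -1.0]]
ft_force: [-1.7, 6.4, 7.3]
opening: 60.0
grasp_force: 8.0
```

Request:
{"method": "send_rows", "body": {
  "commands": [
    [[0.6, 0, 0, 0, 0, 0, 0.62], [0.6, 0, 0, 0, 0, 0, 0], [1, 0, 0, 0, 0, 0, 0], [1, 0, 0, 0, 0, 0, 0], [1, 0, 0, 0, 0, 0, 0], [1, 0, 0, 0, 0, 0, 0]]
  ]
}}

```text
time: 19.88
tool_pos: [548.6, -246.0, 8.4]
orientation: [[-0.999, 0.041, -0.0], [0.041, 0.999, 0.0], [0.0, 0.0, -1.0]]
ft_force: [0.1, 0.1, 0.8]
opening: 87.8
grasp_force: 0.0
```

Request:
{"method": "send_rows", "body": {
  "commands": [
    [[1, 2, 0, 0, 0, 0, 0], [1, 2, 0, 0, 0, 0, 0], [1, 2, 0, 0, 0, 0, 0], [0.34, 0, 0, 0, 0, 0, 0], [0.34, 0, 0, 0, 0, 0, 0], [0.34, 0, 0, 0, 0, 0, 0], [0.34, 0, 0, 0, 0, 0, 0], [0.34, 0, 0, 0, 0, 0, 0], [0.34, 0, 0, 0, 0, 0, 0]]
  ]
}}

```text
time: 21.0
tool_pos: [488.9, -243.7, 8.6]
orientation: [[-0.999, 0.04, -0.0], [0.04, 0.999, 0.0], [0.0, 0.0, -1.0]]
ft_force: [0.7, 0.0, -0.1]
opening: 31.8
grasp_force: 0.0
```

Request:
{"method": "send_rows", "body": {
  "commands": [
    [[0.34, -1, 0, 0, 0, 0, 0], [0.34, -1, 0, 0, 0, 0, 0], [0.34, -1, 0, 0, 0, 0, 0], [0.34, -1, 0, 0, 0, 0, 0], [0.34, -1, 0, 0, 0, 0, 0], [0.34, -1, 0, 0, 0, 0, 0], [0.34, -1, 0, 0, 0, 0, 0], [0.34, -1, 0, 0, 0, 0, 0], [0.34, -0.8, 0, 0, 0, 0, 0], [0.34, -0.4, 0, 0, 0, 0, 0], [0.34, -0.2, 0, 0, 0, 0, 0], [0.34, 0, 0, 0, 0, 0, 0]]
  ]
}}

```text
time: 22.5
tool_pos: [582.8, -247.6, 8.6]
orientation: [[-0.999, 0.041, 0.0], [0.041, 0.999, -0.0], [-0.0, -0.0, -1.0]]
ft_force: [0.2, 1.3, 0.0]
opening: 30.0
grasp_force: 0.1
```

Request:
{"method": "send_rows", "body": {
  "commands": [
    [[0.34, 3, 0, 0, 0, 0, 0], [0.34, 4, 1, -2, 0, 0, 0], [0, 1, 4, -5, 0, 0, -0.62], [0, 0, 5, -5, 0, 0, 0], [0, 0, 5, -2, 0, 0, 0], [0, 0, 5, 0, 0, 0, 0], [0, 0, 5, 0, 0, 0, 0], [0, 0, 4, 0, 0, 0, 0], [0, 0, 0, 0, 0, 0, 0], [0, 0, 0, 0, 0, 0, 0]]
  ]
}}

```text
time: 23.75
tool_pos: [501.9, 38.0, 141.1]
orientation: [[-1.0, -0.014, 0.0], [-0.014, 1.0, -0.0], [-0.0, -0.0, -1.0]]
ft_force: [-0.2, -1.0, -0.7]
opening: 0.2
grasp_force: 0.0
```

```bash
python3 - <<'E'
from h import *
o=bot.get_obs();print(o['time'],np.round(o['tool_pos'],1),bay(o['tool_pos'],'r'),o['opening'])
for n in('wrist','scene','top'):
    f=grab(n,n+'6.png')
    for u,v,s in tags(f['img']):
        p=onz(f,u,v,31,n=='wrist')
        if 500<p[0]<700 and abs(p[1])<330: print(n,u,v,s,np.round(p[:2],1),bay(p,'r'),bay(p,'p'))
E
```

```text
23.75 [501.9  38.  141.1] [-128.9   -8.1] 0.17969797294157316
top 334.4 173.3 136.5 [ 619.1 -248.5] [ -15.2 -295.9] [  7.7 -39.6]
top 305.3 172.2 133.5 [ 623.9 -169. ] [  -9.5 -216.5] [ 9.2 40. ]
top 320.2 146.3 167.5 [ 696.3 -212.7] [  62.4 -261.1] [83.4 -0.6]
```

View pics/top6.png

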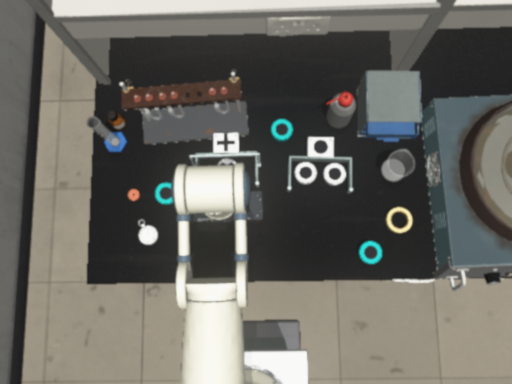

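The top view shows both pass tins in the pass bay at px (305,172) and (334,173), and nothing else has moved. Next I hook behind the bail bar.

Request:
{"method": "send_rows", "body": {
  "commands": [
    [[0, -4, 0.5, 0, 0, 0, 0], [0, -5, 0.5, 0, 0, 0, 0], [0, -5, 0, 0, 0, 0, 0], [0, -4, 0, 0, 0, 0, 0], [0, -1.1, 0, 0, 0, 0, 0], [0, 0, 0, 0, 0, 0, 0], [0, 0, 0, 2.5, 0, 0, 0], [0, 0, 0, 2.5, 0, 0, 0], [0, 0, 0, 1.5, 0, 0, 0], [0, 0, 0, 0, 0, 0, 0]]
  ]
}}

```text
time: 25.15
tool_pos: [691.5, 50.8, 75.2]
orientation: [[-1.0, -0.013, -0.002], [-0.013, 1.0, -0.0], [0.002, -0.0, -1.0]]
ft_force: [-0.5, 0.5, 1.2]
opening: 0.5
grasp_force: 0.0
```

```bash
python3 - <<'E'
from h import *
o=bot.get_obs();print(o['time'],np.round(o['tool_pos'],1),np.round(o['ft_force'],1))
f=grab('scene')
cv2.imwrite('pics/s7.png',cv2.resize(f['img'][130:300,120:320],None,fx=3.5,fy=3.5,interpolation=3)[:,:,::-1])
E
```

```text
25.15 [691.5  50.8  75.2] [-0.5  0.5  1.2]
```

View pics/s7.png

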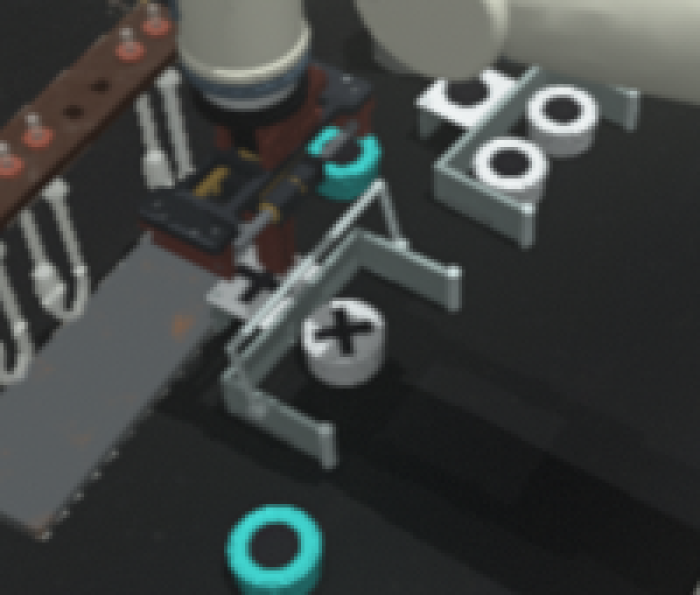

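The gripper is behind the upright bail (bar from crop px (232,345) to (380,185)), with the cross tin well inside the reject bay. Now I pull forward gently.

Request:
{"method": "send_rows", "body": {
  "commands": [
    [[0, 0.6, 0, 0, 0, 0, 0], [0, 0.5, 0, 0, 0, 0, 0], [0, 0.4, 0, 0, 0, 0, 0], [0, 0.4, 0, 0, 0, 0, 0], [0, 0.4, 0, 0, 0, 0, 0], [0, 0.4, 0, 0, 0, 0, 0], [0, 0.4, 0, 0, 0, 0, 0], [0, 0.4, 0, 0, 0, 0, 0], [0, 0.4, 0, 0, 0, 0, 0], [0, 0, 0, 0, 0, 0, 0], [0, 0, 0, 0, 0, 0, 0], [0, 0, 0, 0, 0, 0, 0]]
  ]
}}

```text
time: 26.7
tool_pos: [653.9, 50.4, 76.0]
orientation: [[-1.0, -0.014, 0.0], [-0.014, 1.0, -0.0], [-0.0, -0.0, -1.0]]
ft_force: [-0.3, -0.4, 0.7]
opening: 0.3
grasp_force: 0.0
```

Request:
{"method": "send_rows", "body": {
  "commands": [
    [[0, 0, 0, 0, 0, 0, 0], [0, 0, 0, 0, 0, 0, 0], [0, 0, 0, 0, 0, 0, 0], [0, 0, 0, 0, 0, 0, 0], [0, 0, 0, -2, 0, 0, 0], [0, 0, 0, -4, 0, 0, 0], [0, 0, 0, -4, 0, 0, 0], [0, 0, -5, -3, 0, 0, 0], [0, 3, -5, 0, 0, 0, 0], [0, 5, -5, 0, 0, 0, 0], [0, 5, -5, 0, 0, 0, 0], [0, 5, -5, 0, 0, 0, 0]]
  ]
}}

```text
time: 28.2
tool_pos: [493.0, -185.6, 208.0]
orientation: [[-1.0, -0.014, 0.002], [-0.014, 1.0, -0.001], [-0.002, -0.001, -1.0]]
ft_force: [-0.3, -0.7, 0.8]
opening: 0.5
grasp_force: 0.0
```

Request:
{"method": "send_rows", "body": {
  "commands": [
    [[0, 3, -5, 0, 0, 0, 0], [0, 0, -5, 0, 0, 0, 0], [0, 0, 0, 0, 0, 0, 0], [0, 0, 0, 0, 0, 0, 0], [0, 0, 0, 0, 0, 0, 0], [0, 0, 0, 0, 0, 0, 0], [0, 0, 0, 0, 0, 0, 0], [0, 0, 0, 0, 0, 0, 0]]
  ]
}}

```text
time: 29.2
tool_pos: [465.8, -284.4, 206.1]
orientation: [[-1.0, -0.014, -0.0], [-0.014, 1.0, 0.0], [0.0, 0.0, -1.0]]
ft_force: [-0.5, 0.1, 0.1]
opening: 0.2
grasp_force: 0.0
```

```bash
python3 - <<'E'
from h import *
o=bot.get_obs();print(o['time'],np.round(o['tool_pos'],1),np.round(o['ft_force'],1))
f=grab('scene');g=grab('top')
for n,k in(('scene',f),('top',g)):
    for u,v,s in tags(k['img']):
        p=onz(k,u,v,31)
        if 500<p[0]<680 and abs(p[1])<330: print(n,bay(p,'r'),bay(p,'p'))
A=cv2.resize(f['img'][130:330,120:340],(600,545),interpolation=3);cv2.imwrite('pics/s8.png',A[:,:,::-1])
E
```

```text
29.2 [ 465.8 -284.4  206.1] [-0.5  0.1  0.1]
scene [6.9 0.2] [ 13.9 257.2]
top [ -16.6 -295.3] [  6.3 -39. ]
top [  -9.8 -217.8] [ 8.9 38.7]
top [ 8. -0.] [ 14.9 257.1]
```

View pics/s8.png

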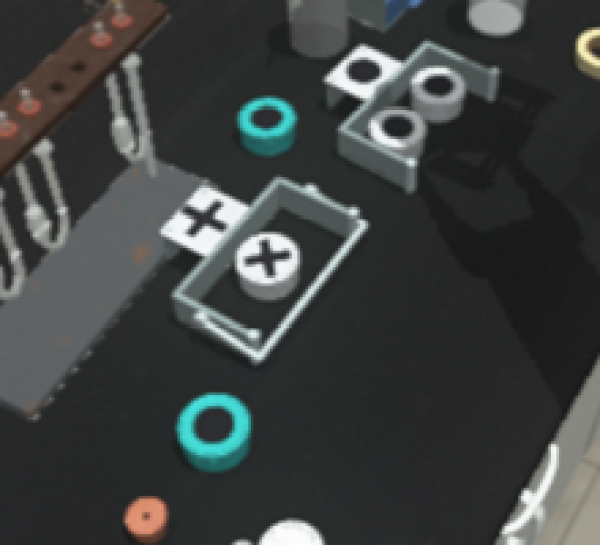

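The bail bar now lies across the reject mouth, crop px (260,357) to (365,225). I'll check its height and that it is at rest before handing in.

Request:
{"method": "send_rows", "body": {
  "commands": [
    [[0, 0, 0, 0, 0, 0, 0], [0, 0, 0, 0, 0, 0, 0], [0, 0, 0, 0, 0, 0, 0], [0, 0, 0, 0, 0, 0, 0], [0, 0, 0, 0, 0, 0, 0], [0, 0, 0, 0, 0, 0, 0], [0, 0, 0, 0, 0, 0, 0], [0, 0, 0, 0, 0, 0, 0]]
  ]
}}

```text
time: 30.3
tool_pos: [465.7, -284.7, 206.0]
orientation: [[-1.0, -0.014, -0.0], [-0.014, 1.0, -0.0], [0.0, -0.0, -1.0]]
ft_force: [0.1, -0.2, -0.2]
opening: 0.6
grasp_force: 0.0
```

```bash
python3 - <<'E'
from h import *
f=grab('scene')
B=cv2.resize(f['img'][130:330,120:340],(600,545),interpolation=3)[:,:,::-1];A=cv2.imread('pics/s8.png')
print('change in reject bay area',np.abs(A[170:370,160:380].astype(int)-B[170:370,160:380]).max())
for p in((260,357),(365,225)):
    u,v=120+p[0]*220/600,130+p[1]*200/545
    print([(z,bay(onz(f,u,v,z),'r').tolist()) for z in(20,40)])
E
```

```text
change in reject bay area 4
[(20, [-46.7, 89.5]), (40, [-55.2, 99.4])]
[(20, [-47.3, -90.5]), (40, [-55.7, -76.2])]
```

```bash
python3 -c "
from workcell import bot
print(bot.hand_in())"
```

```text
the job is handed in; nothing more can be done
None
```

All three tins are in their matching bays, the reject bay's bail lies shut across the mouth, the stopper, stopwatch and beaker were left untouched, and the job was handed in at about 30 s.

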